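Rake a plug gauge out from under the low shelf and lay it in its V-blocks

TASK

The plug gauge has been knocked under the low slatted shelf, where no gripper fits. Slide the flat rake in beside it, hook it from behind and draw it right out in front of the shelf, lay the rake down flat on the table clear of the shelf, and lay the gauge back in its pair of V-blocks so that both ends rest in the vees. Do not disturb the V-blocks, the gauge box or the things on the shelf.

Things in the scene. Friction and masses are not known exactly. Their poses are not given: they have to be found in the camera images.
- low_shelf: fixed low slatted steel shelf, 180 (own x) x 306 (own y) mm, top 46 mm above the table, 8 mm lips at its ends; clear height beneath 42 mm. Open only at its front, own -x, which faces the robot's right; ends and back are closed to the table. Space beneath: own x -90 (front edge) to +87, y -150 to +150 mm. Slats run front to back, 18 mm gaps. Origin: centre of footprint, on the table
- shelf_front (a point): middle of the shelf's open front edge, on the table: own (-90, 0, 0) mm of the shelf. At the start the gauge lies under the shelf's -y half with its axis within 0.3 rad of the shelf's y axis; a lane at least 95 mm wide along the +y end plate (the end nearer the robot) is empty and lets the rake in
- flat_rake: loose flat L-shaped rake, 0.22 kg, lying flat. Wooden handle: own x -50 to +50, 24 wide, 23 mm tall. From it a steel strip, 20 wide x 3 mm, 10 to 13 mm above the underside, runs along own +x to 236 mm and ends in a cross bar, the hook, on its own -y side (right, seen from the handle). Origin: under the middle of the handle, on the underside; z up
- rake_grip (a point): middle of the rake's handle: own (0, 0, 11.5) mm of the rake. Grip the handle across its 24 mm width
- rake_hook (a point): point on the inner (pulling) face of the rake's hook: own (232, -40, 10) mm of the rake. The hook is a bar 4 mm thick and 20 mm tall (level with the underside), from own y +10 to -78 mm, square to the strip, whose edge is at y -10. Axes as the rake's
- plug_gauge: loose steel plug gauge, about 0.2 kg, 112 mm long along own y: square grooved handle 20 x 20 mm from y -26 to +26, then plain cylindrical ends of 18 mm diameter, to y +60 and to y -52 mm. Origin: on the axis, in the middle of the handle, 10 mm above the table as it lies there. It may be rolled about its axis, which does not matter
- v_block_a: loose steel V-block, 0.48 kg, 45 (own x) x 50 x 34 mm tall, one of a pair in line 62 mm apart. Its V runs along own x over y = 0, bottom 18 mm above the underside, mouth 36 mm wide at the top; a gauge end resting in it has its axis 30 mm above the table. Origin: centre of the underside
- v_block_b: the other V-block, alike, 107 mm along own +x of v_block_a, vees in line. The gauge's handle belongs midway in the 62 mm gap between the two, a cylindrical end in each V, either way round. Origin: centre of the underside
- tape_roll: roll of masking tape, 110 mm across x 36 mm, lying on the shelf; bystander. Origin: centre of its underside
- part_bundle: taped bundle of small blanks, 54 x 112 x 18 mm, lying on the shelf; bystander. Origin: centre of its underside
- gauge_box: closed wooden gauge box, 137 x 202 x 65 mm, standing on the table beyond the V-blocks on the robot's right; bystander. Origin: centre of its underside

How it is judged (in metres and radians):
On the way, in this order (a step that is already met when the one before it is completed fails the run):
1. the rake's hook is under the shelf, behind the gauge, while the gauge is still under there (x of rake_hook in the frame of low_shelf between -0.07 and 0.09 m and y of rake_hook in the frame of low_shelf between -0.15 and 0.15 m and z of rake_hook in the frame of low_shelf below 0.04 m and x of plug_gauge in the frame of rake_hook below -0.005 m and x of plug_gauge in the frame of low_shelf above -0.08 m), for 0.1 s.
2. the gauge has been drawn right out in front of the shelf, still on the table (x of plug_gauge in the frame of low_shelf below -0.125 m and height (world z) of plug_gauge below 0.03 m), for 0.2 s.
At the end, for the whole second after the job is handed in: The gauge lies at rest in both V-blocks, touching each (over 0.2 N), axis 26 to 32.5 mm above the table, within 0.05 rad of the vees and 4 mm of their middles; the rake lies flat (within 0.1 rad), at rest on the table, its hook 10 mm or more before the shelf's front edge or well beyond its ends (contact force between plug_gauge and v_block_a above 0.2 N and contact force between plug_gauge and v_block_b above 0.2 N and angle between the y axis of plug_gauge and the x axis of v_block_a, either way round below 0.05 rad and y of plug_gauge in the frame of v_block_a between -0.004 and 0.004 m and height (world z) of plug_gauge between 0.026 and 0.0325 m and y of plug_gauge in the frame of v_block_b between -0.004 and 0.004 m and linear speed of each of plug_gauge, flat_rake below 0.02 m/s and angle between flat_rake's own z axis and vertical below 0.1 rad and height (world z) of flat_rake below 0.01 m and (x of rake_hook in the frame of low_shelf below -0.1 m or y of rake_hook in the frame of low_shelf below -0.24 m or y of rake_hook in the frame of low_shelf above 0.24 m)).
It fails at once if a V-block is shoved more than 15 mm (distance of any of v_block_a, v_block_b from where it was at the start of the episode above 0.015 m).
It fails at once if the things on the shelf or the gauge box are moved more than 20 mm (distance of any of tape_roll, part_bundle, gauge_box from where it was at the start of the episode above 0.02 m).
It also fails if it takes over 72 s, if anything falls off the work surface, if the arm or the gripper's body presses on something with over 40 N, if the wrist force passes 120 N, or if a joint passes its speed limit or range.

ROBOT

A 6-joint arm with a two-finger parallel gripper is mounted at the origin on the work surface; the furniture and walls round the work are solid. World frame = base frame: x ahead of the robot, y to its left, z up, the work surface at z = 0. Lengths are in mm, angles in rad, forces in N, time in s.
With the tool pointing down it reaches from about 275 to 750 mm from the base axis. Payload 10.2 kg.
Tool frame: the origin (TCP) lies on the front face of the gripper's body, between the roots of the fingers; the fingertips stand 73 mm ahead of it and the grasp point (between the pads) lies ctrl.grip_depth ahead of it (ctrl.grip_depth is the distance from the TCP to the grasp point, in mm); z points along the fingers, y is the direction in which the jaws open and shut (so a half turn about z gives the same grasp; the last joint's range is limited). The gripper opens to 85 mm and grips with 20 to 120 N. Pads are 22 mm wide; open, the fingers measure 114 mm over their backs; the gripper's body (76 mm by 85 mm) begins 54 mm behind the grasp point. The pads swing forward as they close: fully open they stand 13 mm farther back than shut.
Start: joints at [-1.539, 0.313, 1.498, -0, 1.331, -0.223], TCP at [132.314, -508.06, 303.894] pointing down, gripper open.
Joint ranges: [-2.94, 2.94], [-0.97, 2.17], [0.19, 2.56], [-1.23, 4.37], [0.02, 3.11], [-2.88, 2.88]. Speed limits (rad/s): [2.39, 2.39, 3.01, 3.14, 3.14, 3.14].

INTERFACE

Orientations are given as a unit quaternion [w, x, y, z].
In Python, from rig import readout, capture, ctrl, nets gives the robot as it stands. The module is installed in compiled form; this text tells all that it offers.
- The arm moves only by the tool apply_moves, never from a script. Its argument "targets" is a list of rows, each a list of 4 numbers: the shift along the tool's x, y, z in cm, then the turn about the tool's z in degrees. A call has 1 to 8 rows; each row shifts and turns the commanded pose from where the row before left it, along the tool's axes as they then stand; what a row does not reach is not made up. A row lasts 1/10 s, in which the tool goes at most 50 mm and 8.59 degrees, less where a joint would pass 70% of its speed; a pose out of reach is approached as far as the arm can. A call with a gripper value outside its range is refused whole. "grip" is the finger opening in cm, from 0 to 8.54, set as the call begins (left out, the last holds). The fingers move at their own pace and stop on an object; "force" is the grip in N (left out, the last holds). Time passes only in rows, so rows that do not move let the fingers close. It gives the time, the measured TCP pose, the force and the opening at its end, in the units of the state.
- readout.sense(): the state, without advancing time (a new reading comes with each control period).
- capture(name): name is "side" or "top"; returns a dict with "img" (384x512x3 uint8, red, green, blue), "fov_y" (degrees; the focal length in pixels is half the picture's height over the tangent of half this angle, whatever the lens; pixels are square), "cx", "cy" (the principal point, pixels), "D" ([k1, k2, p1, p2, k3] as OpenCV has them; the pictures are not rectified), "eye" and "rotation" of the camera in the world. Camera axes: x right, y down, z forward; pixel columns grow to the right and rows downward; lengths in mm; the calibration is good to about 2 mm. A picture is of the moment at which its call begins. There is no depth.
- ctrl.finish_job(): hands the job in, once; it reports no verdict.
Trained networks look in the newest picture that a camera, given by its name, has taken for a name from the list of things; names that differ only in an ending like _2 or _b are one class to them, and where a whole thing is asked for, a point or a joint stands for the part that bears it (a point fixed in the world has none). Each returns a list of dicts, best first, with "score" (0 to 1); they miss things now and then, are a little off and sometimes report something else, mostly with a low value. They report only what shows in the picture. A call takes as long as a camera call.
- nets.boxes_of(camera, target): "location" ([column, row] as shares, 0 to 1, of the picture: columns of its width, rows of its height, amid what is visible of it).
The state is a dict: "time_s": time; "joints": joint angles; "dq": joint speeds; "tau": joint torques, N m; "eef_pos": TCP position; "ee_rot": TCP orientation; "force": force on the tool from outside, world axes, zero at the start; "wrist_torque": the same for the moment, N m; "grip_width": opening from 0.0 (shut) to 1.0 (fully open).
Only numpy, scipy, OpenCV 4.12 (cv2) and the standard library are available. Lean on these libraries where they do the work, as an engineer would, in place of code of your own. Each camera call takes 0.05 s, during which the arm holds its last target.

## Working session

There is one attempt and no reset: what is moved stays moved. The work goes in short steps, Python scripts to look and compute and a tool call to move; the robot and the scene stay as the last step left them, time stands still between calls to the robot, and variables do not carry over. Pictures are saved under pics/ and viewed, and the job is handed in when it is done.

Besides the shell and the picture viewer there is one more tool, called after ">>>" as name(argument=value, ...) on one line, values as JSON. apply_moves: Moves the arm, as the interface text tells. Its arguments: {"type":"object","properties":{"targets":{"type":"array"},"grip":{"type":"number"},"force":{"type":"number"}},"required":["targets"]}

```bash
mkdir -p pics; ls
cat > look.py <<'E'
import sys,cv2,numpy as np
from rig import readout,capture,ctrl,nets
tag=sys.argv[1]
for n in sys.argv[2:]:
    c=capture(n); cv2.imwrite(f'pics/{n}_{tag}.png',c['img'][:,:,::-1])
    np.savez(f'{n}.npz',**c)
    print(n,c['fov_y'],c['cx'],c['cy'],c['D'],c['eye'],c['rotation'])
E
python3 look.py 0 side top
python3 - <<'E'
from rig import *
print(readout.sense(),ctrl.grip_depth)
for n in ['side','top']:
  for t in ['low_shelf','flat_rake','rake_grip','rake_hook','plug_gauge','v_block_a','tape_roll','part_bundle','gauge_box','shelf_front']:
    try: print(n,t,[(round(d['score'],2),round(d['location'][0]*512),round(d['location'][1]*384)) for d in nets.boxes_of(n,t)[:3]])
    except Exception as e: print(n,t,e)
E
```

```text
pics
side 46.283853421286494 248.27246037172017 194.2713628640129 [-0.14610997  0.          0.          0.          0.        ] [  338.71647308 -1355.58664872   730.54542505] [-0.52379073  0.847824   -0.06715234  0.04825243]
top 47.540344673947374 252.5453003288836 192.78487754527444 [-0.06025858  0.          0.          0.          0.        ] [ 301.49558339  -37.90554495 1423.26507167] [-0.06214033  0.70722031 -0.70154296  0.06176958]
{'time_s': 0.1, 'joints': array([-1.53941582e+00,  3.13392127e-01,  1.49835912e+00, -1.70035036e-05,
        1.33101929e+00, -2.23407589e-01]), 'dq': array([-0.00068259, -0.00110848, -0.00126229, -0.00116447,  0.00215986,
       -0.00174548]), 'tau': array([ 2.13173298e-03, -4.12898111e+01, -2.60137993e+01, -2.72850866e-04,
        3.06514870e-03, -5.64964395e-06]), 'eef_pos': array([ 132.29769566, -507.90113625,  303.39399041]), 'ee_rot': array([-5.87023443e-04,  9.91895918e-01,  1.27051728e-01,  4.82404925e-05]), 'force': array([-0.50921373, -0.21818576,  0.12821313]), 'wrist_torque': array([-0.01813267,  0.00118826,  0.01037689]), 'grip_width': 0.9
[... 193 characters left out ...]
e plug_gauge []
side v_block_a [(0.82, 245, 247), (0.48, 283, 246)]
side tape_roll [(0.7, 224, 203), (0.65, 212, 150)]
side part_bundle [(0.5, 257, 148)]
side gauge_box [(0.79, 299, 290)]
side shelf_front [(0.66, 233, 153)]
top low_shelf [(0.96, 127, 185)]
top flat_rake [(0.69, 393, 173), (0.55, 227, 201)]
top rake_grip [(0.95, 231, 204), (0.37, 107, 209)]
top rake_hook [(0.85, 231, 200), (0.59, 129, 191)]
top plug_gauge [(0.47, 127, 181)]
top v_block_a [(0.82, 323, 204), (0.78, 335, 170)]
top tape_roll [(0.72, 112, 205), (0.31, 230, 201)]
top part_bundle [(0.6, 122, 155), (0.49, 126, 195)]
top gauge_box [(0.86, 393, 173), (0.5, 336, 173)]
top shelf_front [(0.93, 126, 194), (0.41, 392, 173)]
```

```bash
python3 -c "
import cv2
a=cv2.imread('pics/top_0.png');b=cv2.imread('pics/side_0.png')
cv2.imwrite('pics/t0z.png',cv2.resize(a[110:260,60:440],None,fx=2.1,fy=2.1,interpolation=3))
cv2.imwrite('pics/s0z.png',cv2.resize(b[120:320,130:390],None,fx=3,fy=3,interpolation=3))"
```

```text
(no output)
```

View pics/top_0.png

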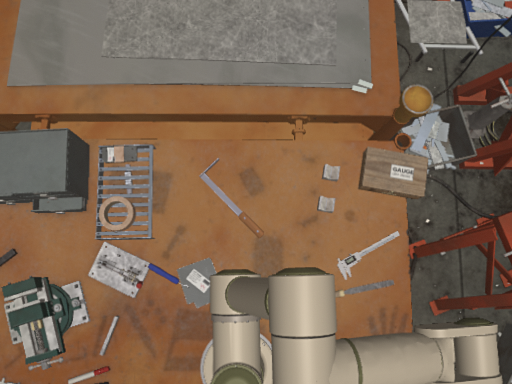

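View pics/t0z.png

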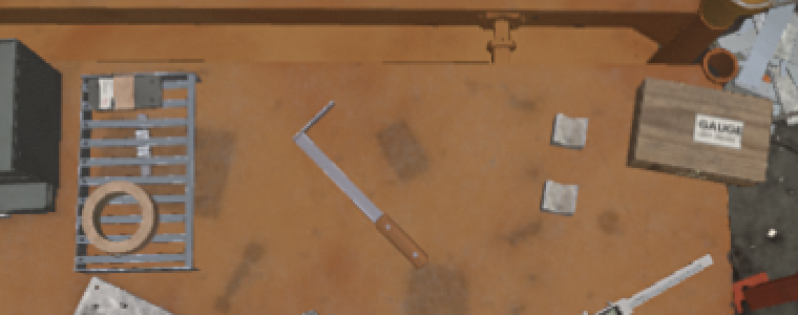

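View pics/s0z.png

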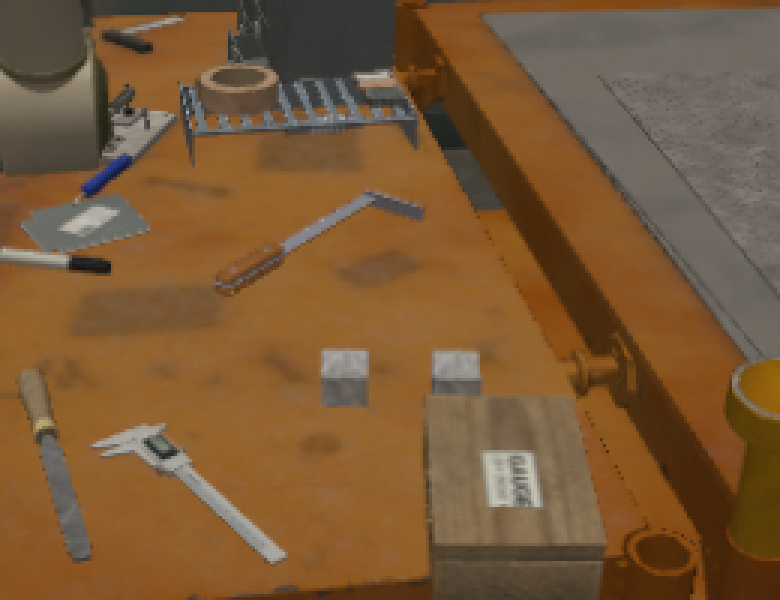

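```bash
cat > geo.py <<'E'
import numpy as np,cv2
from scipy.spatial.transform import Rotation as R
def load(n): return dict(np.load(n+'.npz'))
def K(c):
    f=192/np.tan(np.radians(float(c['fov_y']))/2); return np.array([[f,0,c['cx']],[0,f,c['cy']],[0,0,1.]])
def Rm(c):
    r=np.asarray(c['rotation'],float)
    return r if r.shape==(3,3) else R.from_quat(r[[1,2,3,0]]).as_matrix()  # cam->world
def back(c,px,z):
    p=cv2.undistortPoints(np.array(px,float).reshape(-1,1,2),K(c),c['D']).reshape(-1,2)
    d=np.c_[p,np.ones(len(p))]@Rm(c).T; e=c['eye']; z=np.broadcast_to(z,len(p))
    return e+d*((z-e[2])/d[:,2])[:,None]
def proj(c,P):
    P=np.array(P,float).reshape(-1,3); M=Rm(c).T
    return cv2.projectPoints(P,cv2.Rodrigues(M)[0],-M@c['eye'],K(c),c['D'])[0].reshape(-1,2)
E
python3 - <<'E'
from geo import *
a=cv2.imread('pics/top_0.png');b=cv2.imread('pics/side_0.png')
def z(im,x0,y0,w,h,f,name,g):
    o=cv2.resize(im[y0:y0+h,x0:x0+w],None,fx=f,fy=f,interpolation=cv2.INTER_CUBIC)
    for x in range((x0//g+1)*g,x0+w,g): cv2.putText(o,str(x),(int((x-x0+.5)*f),10),0,.35,(0,255,255),1);cv2.line(o,(int((x-x0+.5)*f),12),(int((x-x0+.5)*f),18),(0,255,255),1)
    for y in range((y0//g+1)*g,y0+h,g): cv2.putText(o,str(y),(0,int((y-y0+.5)*f)),0,.35,(0,255,255),1)
    cv2.imwrite('pics/'+name,o)
z(a,90,135,75,110,5.4,'za.png',10)
z(a,195,150,75,90,6.5,'zb.png',10)
z(a,310,155,40,65,9,'zc.png',5)
z(b,225,225,80,50,9,'zd.png',5)
z(b,180,140,100,60,7.5,'ze.png',10)
E
```

```text
(no output)
```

View pics/za.png

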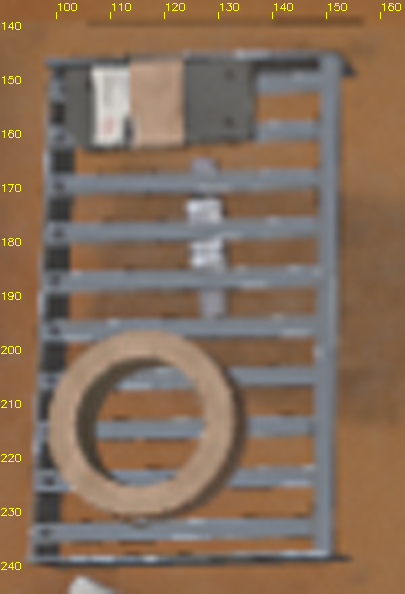

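View pics/zb.png

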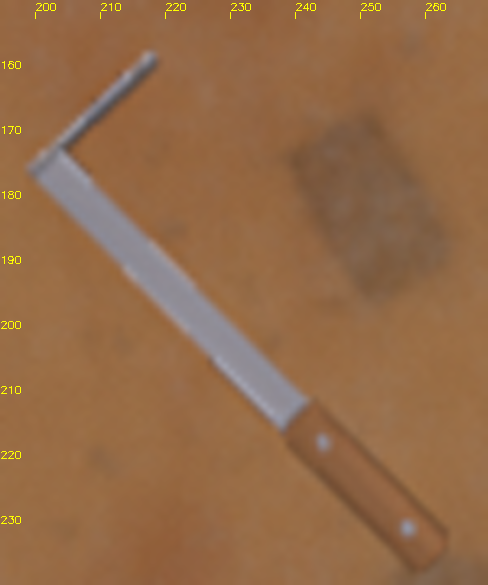

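View pics/zc.png

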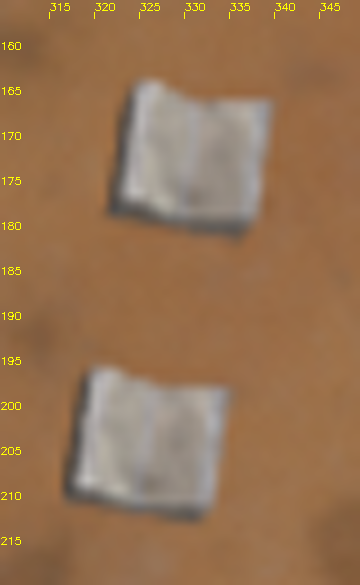

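View pics/zd.png

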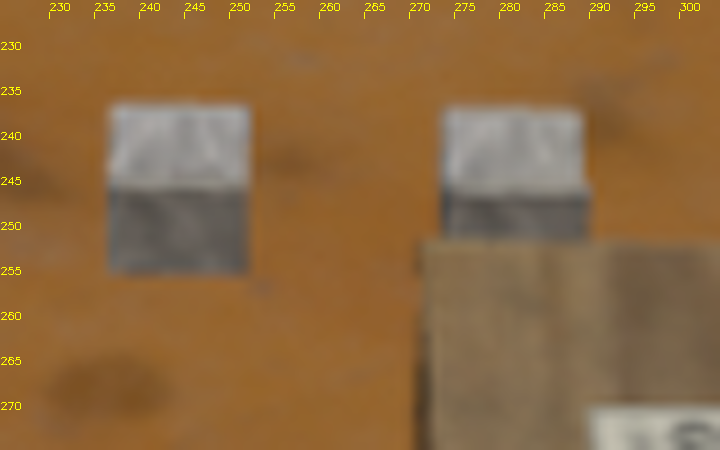

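View pics/ze.png

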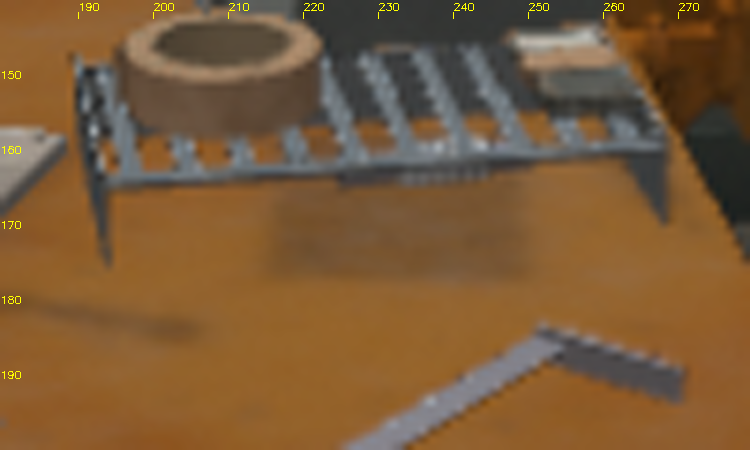

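Run:
```python
from geo import *
np.set_printoptions(precision=1,suppress=True)
c=load('top');s=load('side')
print('shelf corners', back(c,[(152.8,145.1),(150.6,237.5),(94.7,237.8),(98.4,146)],50))
print('gauge ends', back(c,[(127.5,163.6),(128.8,193.8)],16))
zb=lambda p:[(195+x/6.5-.5,150+y/6.5-.5) for x,y in p]
print('rake handle end corners', back(c,zb([(447,540),(420,572),(315,398),(288,430)]),23))
print('rivets',back(c,zb([(323,441),(407,527)]),23))
print('hook', back(c,zb([(33,168),(153,55),(66,148)]),[20,20,13]))
zc=lambda p:[(310+x/9-.5,155+y/9-.5) for x,y in p]
print('vb far', back(c,zc([(135,82),(270,100),(255,222),(120,200)]),34))
print('vb near', back(c,zc([(90,368),(228,388),(210,510),(78,490)]),34))
zd=lambda p:[(225+x/9-.5,225+y/9-.5) for x,y in p]
print('side near', back(s,zd([(108,105),(248,105),(248,190),(108,190)]),34))
print('side far', back(s,zd([(442,108),(582,108),(586,194),(442,196)]),34))
```

```text
shelf corners [[700.9 291.8  50. ]
 [399.1 284.2  50. ]
 [396.1 462.8  50. ]
 [697.1 472.1  50. ]]
gauge ends [[646.5 381.7  16. ]
 [544.3 371.3  16. ]]
rake handle end corners [[420.2 -71.6  23. ]
 [404.3 -58.4  23. ]
 [490.5  -5.6  23. ]
 [474.3   7.6  23. ]]
rivets [[468.9  -9.8  23. ]
 [426.5 -51.8  23. ]]
hook [[607.2 138.9  20. ]
 [666.7  79.3  20. ]
 [619.3 123.2  13. ]]
vb far [[ 646.9 -271.5   34. ]
 [ 640.6 -320.8   34. ]
 [ 595.2 -314.1   34. ]
 [ 602.9 -265.1   34. ]]
vb near [[ 541.  -253.    34. ]
 [ 534.1 -302.7   34. ]
 [ 489.8 -295.1   34. ]
 [ 496.6 -247.9   34. ]]
side near [[ 496.8 -246.5   34. ]
 [ 541.8 -253.1   34. ]
 [ 533.1 -302.9   34. ]
 [ 489.6 -296.5   34. ]]
side far [[ 604.  -264.3   34. ]
 [ 649.2 -271.1   34. ]
 [ 638.  -321.2   34. ]
 [ 592.8 -315.4   34. ]]
```

```bash
cat > plan.py <<'E'
import sys
from geo import *
from rig import readout
s=readout.sense(); q=s['ee_rot']; m=R.from_quat(q[[1,2,3,0]]).as_matrix()
p=s['eef_pos']; phi=np.degrees(np.arctan2(m[1,0],m[0,0]))
print('t',round(s['time_s'],2),'pos',p.round(1),'phi',round(phi,2),'down',m[:,2].round(3),'F',s['force'].round(1),'g',round(s['grip_width'],3),'j6',s['joints'][5].round(2))
for a in sys.argv[1:]:
    x,y,z,f=[float(v) if v!='-' else None for v in a.split(',')]
    f=phi if f is None else f
    x=p[0] if x is None else x;y=p[1] if y is None else y;z=p[2] if z is None else z
    t=-(f-phi); r=np.radians(f); d=np.array([x,y,z])-p
    print('turn %.2f deg first, then tool cm'%t, np.round([(d[0]*np.cos(r)+d[1]*np.sin(r))/10,(d[0]*np.sin(r)-d[1]*np.cos(r))/10,-d[2]/10],3))
    p=np.array([x,y,z]);phi=f
E
python3 plan.py 447.5,-31.5,150,44.7
```

```text
t 1.1 pos [ 132.3 -508.1  303.9] phi 14.6 down [-0.  0. -1.] F [ 0.3  0.  -0. ] g 0.998 j6 -0.22
turn -30.10 deg first, then tool cm [ 55.924 -11.703  15.389]
```

>>> apply_moves(targets=[[0,0,0,-7.5],[0,0,0,-7.5],[0,0,0,-7.5],[0,0,0,-7.6],[3.9,-0.8,0,0],[4,-0.85,0,0],[4,-0.85,0,0],[4,-0.85,0,0]], grip=8.5)

```text
time_s: 1.9
eef_pos: [222.3, -371.0, 303.9]
ee_rot: [0.0, 0.925, 0.38, 0.0]
force: [0.6, -1.1, -0.0]
grip_width: 0.994
```

>>> apply_moves(targets=[[4,-0.84,1,0],[4,-0.84,1.5,0],[4,-0.84,2,0],[4,-0.84,2,0],[4,-0.84,2,0],[4,-0.84,2,0],[4,-0.84,2,0],[4,-0.84,2,0]])

```text
time_s: 2.7
eef_pos: [402.7, -98.0, 158.4]
ee_rot: [0.0, 0.925, 0.38, 0.0]
force: [0.9, -0.4, 0.5]
grip_width: 0.996
```

>>> apply_moves(targets=[[4,-0.84,0.8,0],[4,-0.79,0,0],[0,0,0,0],[0,0,0,0]])

```text
time_s: 3.1
eef_pos: [447.4, -31.3, 150.8]
ee_rot: [0.0, 0.925, 0.381, -0.0]
force: [-1.0, -0.0, 0.0]
grip_width: 0.993
```

```bash
python3 plan.py 447.5,-31.5,75.5,44.7
```

```text
t 3.1 pos [447.4 -31.3 150.8] phi 44.81 down [-0. -0. -1.] F [-1. -0.  0.] g 0.993 j6 0.46
turn 0.11 deg first, then tool cm [-0.009  0.022  7.531]
```

>>> apply_moves(targets=[[0,0,3,0],[0,0,2.5,0],[0,0,1.2,0],[0,0,0.8,0],[0,0,0,0]])

```text
time_s: 3.6
eef_pos: [446.9, -32.4, 75.5]
ee_rot: [-0.0, 0.925, 0.38, -0.0]
force: [0.2, 0.3, 0.4]
grip_width: 0.994
```

>>> apply_moves(targets=[[0,0,0,0],[0,0,0,0],[0,0,0,0],[0,0,0,0],[0,0,0,0],[0,0,0,0],[0,0,0,0],[0,0,0,0]], grip=1.5, force=70)

```text
time_s: 4.4
eef_pos: [447.6, -31.7, 76.5]
ee_rot: [0.0, 0.925, 0.38, 0.0]
force: [-2.5, -0.1, 7.3]
grip_width: 0.264
```

```bash
python3 plan.py; python3 look.py 1 side top >/dev/null; python3 -c "
import cv2
a=cv2.imread('pics/top_1.png');b=cv2.imread('pics/side_1.png')
cv2.imwrite('pics/t1z.png',cv2.resize(a[130:260,90:330],None,fx=3.2,fy=3.2,interpolation=2))
cv2.imwrite('pics/s1z.png',cv2.resize(b[120:270,170:330],None,fx=3.5,fy=3.5,interpolation=2))"
```

```text
t 4.4 pos [447.6 -31.7  76.5] phi 44.71 down [ 0.001 -0.    -1.   ] F [-2.5 -0.1  7.3] g 0.264 j6 0.46
```

View pics/s1z.png

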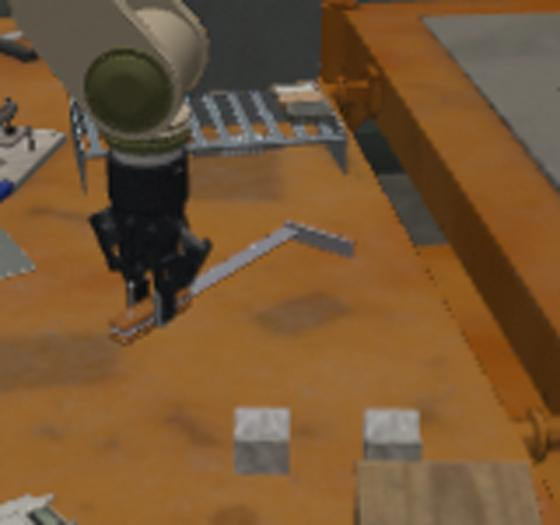

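View pics/t1z.png

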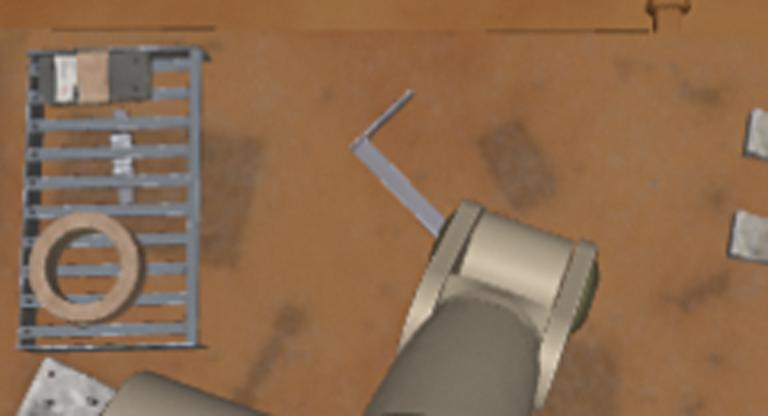

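>>> apply_moves(targets=[[0,0,-0.4,0],[0,0,0,-5],[0,0,0,-7],[0,0,0,-7.7],[0,0,0,-8],[0,0,0,-8],[0,0,0,-6],[0,0,0,-5]])

```text
time_s: 5.3
eef_pos: [447.2, -31.6, 79.9]
ee_rot: [-0.0, 0.697, 0.717, -0.0]
force: [-0.0, -0.7, -2.0]
grip_width: 0.262
```

```bash
python3 plan.py 432,10,78,91.4; python3 look.py 2 side top >/dev/null; python3 -c "
import cv2
a=cv2.imread('pics/top_2.png');b=cv2.imread('pics/side_2.png')
cv2.imwrite('pics/t1z.png',cv2.resize(a[130:260,90:330],None,fx=3.2,fy=3.2,interpolation=2))
cv2.imwrite('pics/s1z.png',cv2.resize(b[120:270,170:330],None,fx=3.5,fy=3.5,interpolation=2))"
```

```text
t 5.3 pos [447.2 -31.6  79.9] phi 91.64 down [-0.  0. -1.] F [-0.  -0.7 -2. ] g 0.262 j6 -0.36
turn 0.24 deg first, then tool cm [ 4.198 -1.421  0.193]
```

View pics/s1z.png

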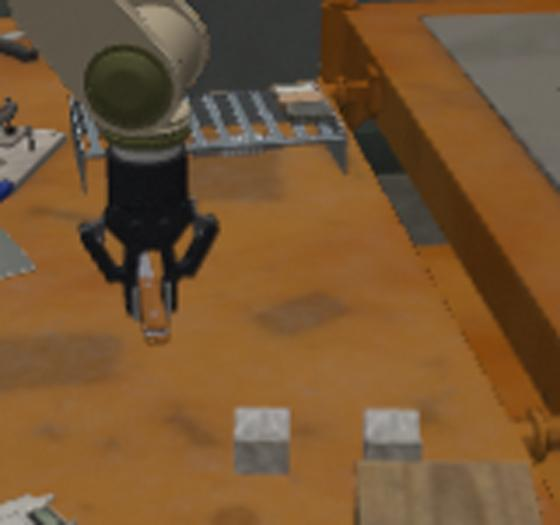

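View pics/t1z.png

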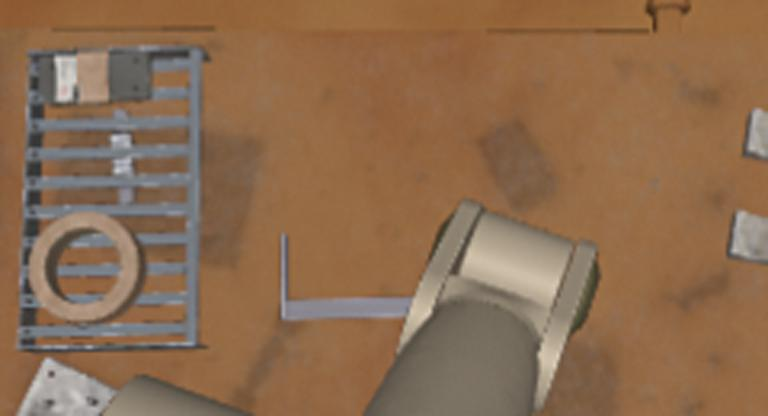

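Run:
```python
from geo import *
np.set_printoptions(precision=1,suppress=True)
c=load('top')
P=back(c,[(177.6,228.9),(178.3,202.6),(215,223.3),(215,230)],[22,22,15,15]);print(P)
y=np.radians(91.64);o=np.array([447.2,-31.6])
for q in [(236,10),(236,-78),(120,-10),(120,10)]:
    print(o+[q[0]*np.cos(y)-q[1]*np.sin(y),q[0]*np.sin(y)+q[1]*np.cos(y)])
```

```text
[[429.7 204.5  22. ]
 [515.5 205.4  22. ]
 [449.7  84.8  15. ]
 [427.9  84.3  15. ]]
[430.4 204. ]
[518.4 206.5]
[453.8  88.6]
[433.8  88.1]
```

>>> apply_moves(targets=[[0,-1.2,0.1,0.2],[2,0,0,0],[2.5,0,0,0],[2.5,0,0,0],[2.5,0,0,0],[1.5,0,0,0],[0,0,0,0]])

```text
time_s: 6.1
eef_pos: [432.7, 79.3, 78.9]
ee_rot: [-0.0, 0.7, 0.715, -0.0]
force: [-0.2, 0.4, -2.1]
grip_width: 0.264
```

```bash
python3 plan.py 429,178,78,91.4; python3 look.py 3 side top >/dev/null; python3 -c "
import cv2
a=cv2.imread('pics/top_3.png');b=cv2.imread('pics/side_3.png')
cv2.imwrite('pics/t1z.png',cv2.resize(a[130:260,90:250],None,fx=4.6,fy=4.6,interpolation=2))
cv2.imwrite('pics/s1z.png',cv2.resize(b[120:270,170:330],None,fx=3.5,fy=3.5,interpolation=2))"
```

```text
t 6.1 pos [432.7  79.3  78.9] phi 91.21 down [-0.  0. -1.] F [-0.2  0.4 -2.1] g 0.264 j6 -0.11
turn -0.19 deg first, then tool cm [ 9.872 -0.132  0.091]
```

View pics/t1z.png

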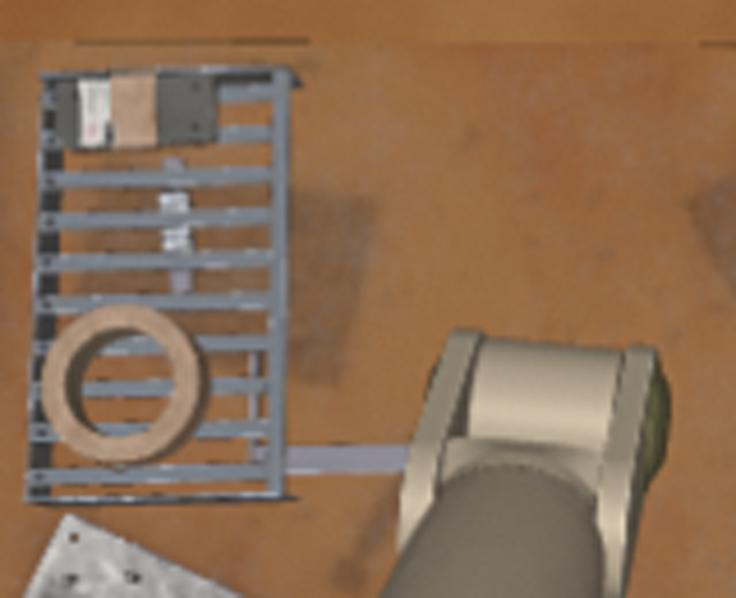

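View pics/s1z.png

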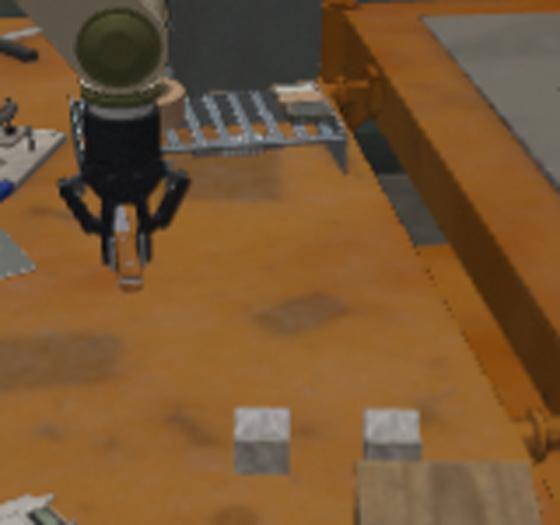

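>>> apply_moves(targets=[[1.5,0,0,0],[2,0,0,0],[2,0,0,0],[2,0,0,0],[1.7,0,0,0],[1,0,0,0],[0,0,0,0]])

```text
time_s: 6.9
eef_pos: [431.0, 180.1, 78.9]
ee_rot: [0.0, 0.7, 0.714, 0.0]
force: [0.4, 0.4, -1.5]
grip_width: 0.261
```

```bash
cat > v.sh <<'E'
python3 look.py $1 side top >/dev/null; python3 -c "
import cv2
a=cv2.imread('pics/top_$1.png');b=cv2.imread('pics/side_$1.png')
cv2.imwrite('pics/t1z.png',cv2.resize(a[130:260,90:250],None,fx=4.6,fy=4.6,interpolation=2))
cv2.imwrite('pics/s1z.png',cv2.resize(b[120:270,170:330],None,fx=3.5,fy=3.5,interpolation=2))"
E
python3 plan.py 517,181,78,91.4; bash v.sh 4
```

```text
t 6.9 pos [431.  180.1  78.9] phi 91.2 down [ 0. -0. -1.] F [ 0.4  0.4 -1.5] g 0.261 j6 0.12
turn -0.20 deg first, then tool cm [-0.117  8.598  0.085]
```

View pics/t1z.png

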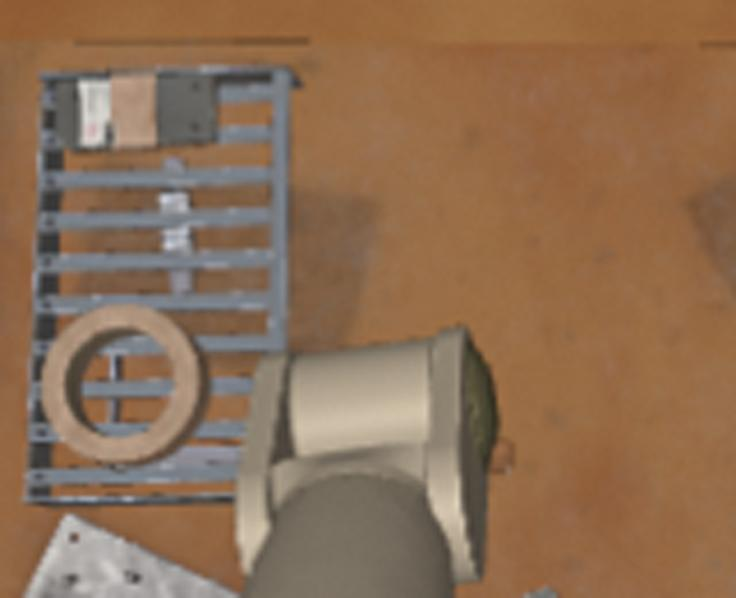

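>>> apply_moves(targets=[[0,1.5,0,0],[0,2,0,0],[0,2,0,0],[0,2,0,0],[0,1.2,0,0],[0,0.5,0,0],[0,0,0,0]])

```text
time_s: 7.7
eef_pos: [523.1, 181.1, 78.7]
ee_rot: [-0.0, 0.7, 0.714, -0.0]
force: [-0.8, 0.7, -1.8]
grip_width: 0.264
```

```bash
python3 plan.py ; bash v.sh 5
```

```text
t 7.7 pos [523.1 181.1  78.7] phi 91.14 down [-0. -0. -1.] F [-0.8  0.7 -1.8] g 0.264 j6 0.1
```

View pics/t1z.png

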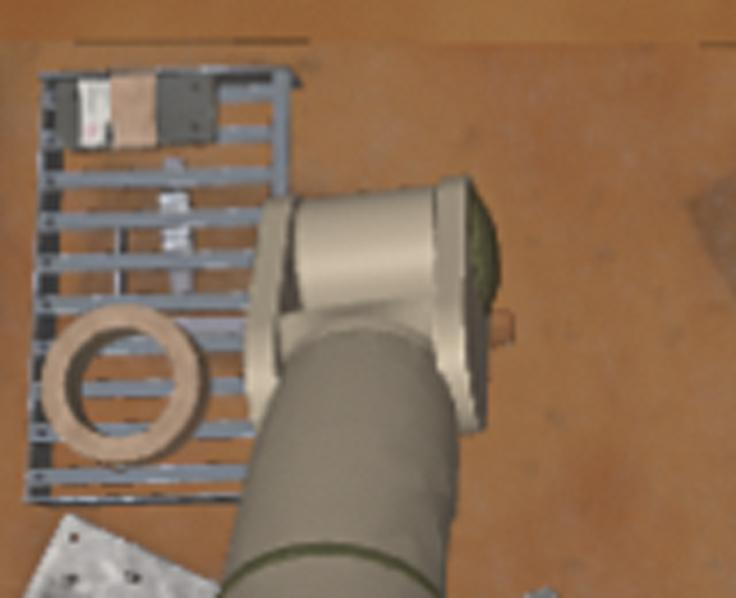

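>>> apply_moves(targets=[[0,0.3,0,0],[0,0.3,0,0],[0,0.3,0.1,0],[0,0.2,0,0],[0,0,0,0]])

```text
time_s: 8.3
eef_pos: [533.9, 182.2, 77.8]
ee_rot: [-0.0, 0.7, 0.715, -0.0]
force: [-3.1, 0.1, -0.3]
grip_width: 0.258
```

```bash
python3 plan.py ; bash v.sh 6
```

```text
t 8.3 pos [533.9 182.2  77.8] phi 91.22 down [-0. -0. -1.] F [-3.1  0.1 -0.3] g 0.258 j6 0.1
```

View pics/t1z.png

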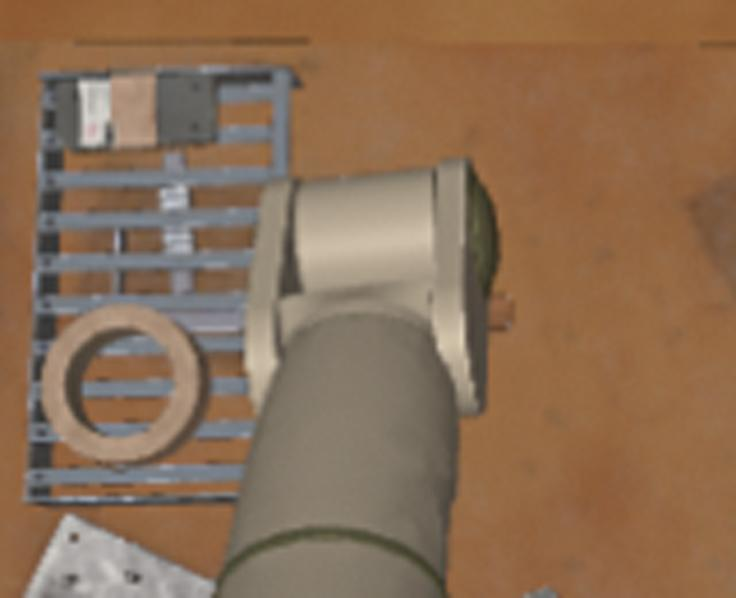

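>>> apply_moves(targets=[[-0.8,-0.1,0,0],[-0.8,0,0,0],[-0.8,0,0,0],[-0.8,0,0,0],[-1,0,0,0],[-1,0,0,0],[-1,0,0,0],[0,0,0,0]])

```text
time_s: 9.2
eef_pos: [534.3, 118.7, 77.9]
ee_rot: [0.0, 0.7, 0.714, -0.0]
force: [-0.6, -0.8, -2.3]
grip_width: 0.265
```

```bash
python3 plan.py ; bash v.sh 7
```

```text
t 9.2 pos [534.3 118.7  77.9] phi 91.13 down [-0. -0. -1.] F [-0.6 -0.8 -2.3] g 0.265 j6 -0.01
```

View pics/t1z.png

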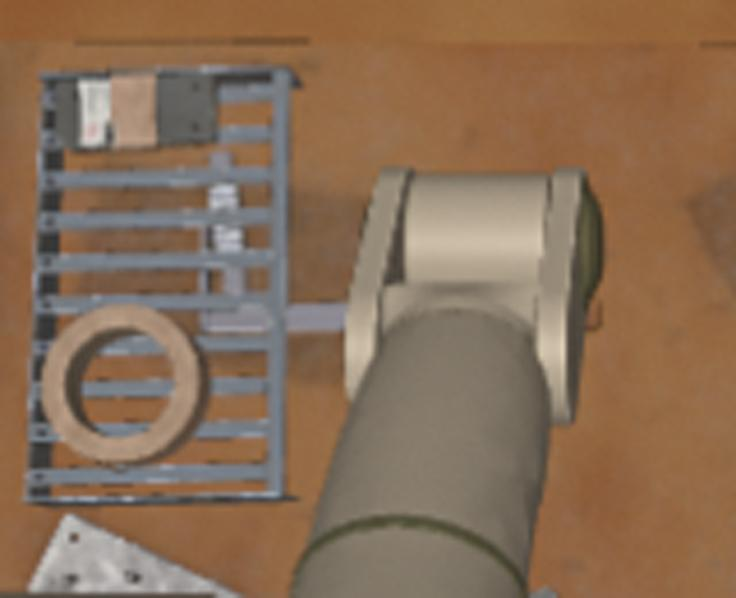

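>>> apply_moves(targets=[[-0.8,0,0,0],[-0.8,0,0,0],[-0.8,0,0,0],[-0.8,0,0,0],[-0.8,0,0,0],[-0.8,0,0,0],[-0.7,0,0,0],[0,0,0,0]])

```text
time_s: 10.1
eef_pos: [535.4, 64.1, 77.9]
ee_rot: [0.0, 0.7, 0.714, -0.0]
force: [0.7, 0.4, -1.8]
grip_width: 0.266
```

```bash
python3 plan.py ; bash v.sh 8
```

```text
t 10.1 pos [535.4  64.1  77.9] phi 91.15 down [-0. -0. -1.] F [ 0.7  0.4 -1.8] g 0.266 j6 -0.12
```

View pics/t1z.png

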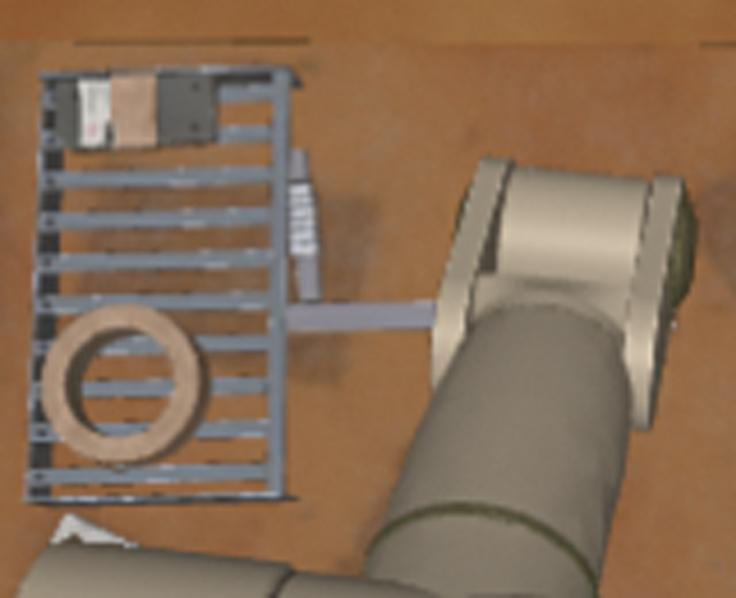

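>>> apply_moves(targets=[[-0.8,0,0,0],[-1.2,0,0,0],[-1.4,0,0,0],[-1.5,0,0,0],[-1.5,0,0,0],[-1.4,0,0,0],[-1,0,0,0],[-0.6,0,0,0]])

```text
time_s: 11.0
eef_pos: [537.3, -30.0, 77.9]
ee_rot: [0.0, 0.7, 0.714, 0.0]
force: [0.3, 2.1, -2.0]
grip_width: 0.264
```

>>> apply_moves(targets=[[0,0,0,0],[0,0,0,0],[0,0,0,0]])

```text
time_s: 11.3
eef_pos: [537.3, -28.5, 77.9]
ee_rot: [0.0, 0.7, 0.715, 0.0]
force: [-0.0, 0.8, -2.4]
grip_width: 0.265
```

```bash
python3 plan.py ; bash v.sh 9
```

```text
t 11.3 pos [537.3 -28.5  77.9] phi 91.22 down [ 0. -0. -1.] F [-0.   0.8 -2.4] g 0.265 j6 -0.29
```

View pics/t1z.png

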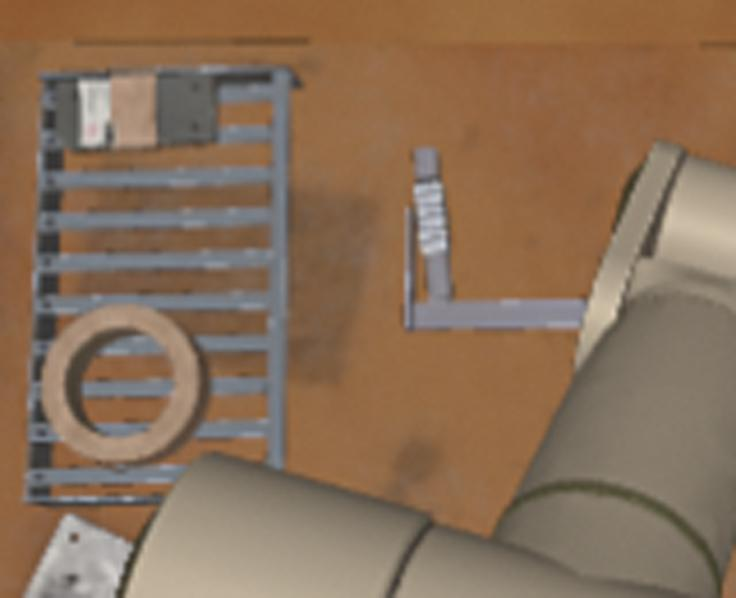

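>>> apply_moves(targets=[[1,0,0,0],[1.5,0,0,0],[0,-1.5,0,0],[0,-2.5,0,0],[0,-2.5,0,0],[0,-2.5,0,0],[0,-1.5,0,0],[0,-0.7,0.12,0]])

```text
time_s: 12.2
eef_pos: [423.8, -5.2, 76.9]
ee_rot: [-0.0, 0.699, 0.715, 0.0]
force: [0.1, 0.1, -2.0]
grip_width: 0.265
```

>>> apply_moves(targets=[[0,0,0.03,0],[0,0,0,0],[0,0,0,0]])

```text
time_s: 12.5
eef_pos: [425.5, -5.9, 76.5]
ee_rot: [0.0, 0.7, 0.715, 0.0]
force: [-1.7, 2.0, 2.0]
grip_width: 0.267
```

>>> apply_moves(targets=[[0,0,0,0],[0,0,0,0],[0,0,0,0],[0,0,0,0],[0,0,0,0],[0,0,-1,0],[0,0,-2,0],[0,0,-3,0]], grip=5)

```text
time_s: 13.3
eef_pos: [424.3, -6.1, 136.9]
ee_rot: [-0.001, 0.7, 0.714, -0.001]
force: [0.5, -0.4, -0.1]
grip_width: 0.587
```

>>> apply_moves(targets=[[0,0,-4,0],[0,0,-4,0],[0,0,-2,0],[0,0,0,0]], grip=8.5)

```text
time_s: 13.7
eef_pos: [425.6, -6.4, 239.5]
ee_rot: [0.003, 0.7, 0.715, 0.001]
force: [-0.1, -0.3, 0.1]
grip_width: 0.992
```

```bash
python3 plan.py ; bash v.sh 10
```

```text
t 13.7 pos [425.6  -6.4 239.5] phi 91.21 down [ 0.006 -0.002 -1.   ] F [-0.1 -0.3  0.1] g 0.992 j6 -0.31
```

View pics/t1z.png

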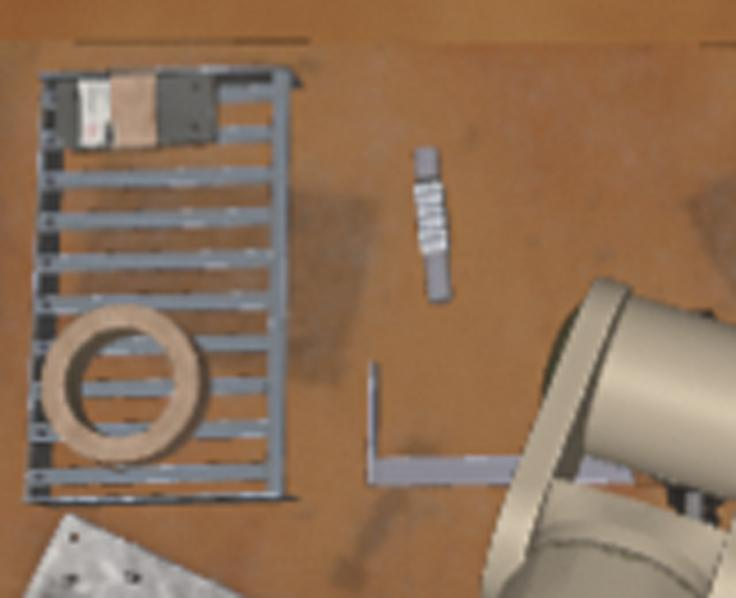

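View pics/s1z.png

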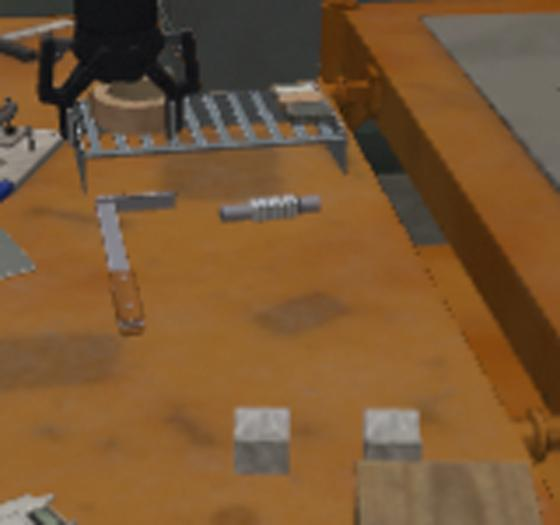

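Run:
```python
from geo import *
a=cv2.imread('pics/top_10.png');b=cv2.imread('pics/side_10.png')
cv2.imwrite('pics/ga.png',cv2.resize(a[158:202,165:205],None,fx=13,fy=13,interpolation=2))
cv2.imwrite('pics/gb.png',cv2.resize(b[165:195,225:270],None,fx=14,fy=14,interpolation=2))
```

```text
(no output)
```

View pics/ga.png

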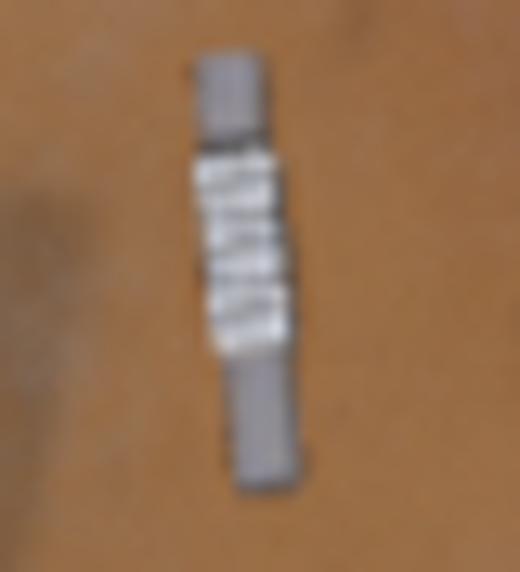

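View pics/gb.png

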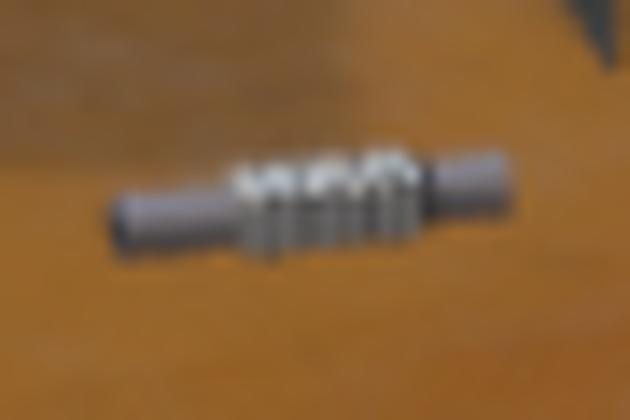

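```bash
python3 - <<'E'
from geo import *
np.set_printoptions(precision=1,suppress=True)
c=load('top');s=load('side')
za=lambda p:[(165+x/13-.5,158+y/13-.5) for x,y in p]
P=back(c,za([(230,50),(268,487),(243,251)]),[15,15,20]);print(P, np.linalg.norm(P[0]-P[1]))
d=P[0]-P[1];print(np.degrees(np.arctan2(d[1],d[0])))
d/=112; print('from ends centre', P[1]+d*60*np.linalg.norm(d)**0)
q=back(s,[(225+328/14-.5,165+204/14-.5)],10);print(q)
q=back(s,[(225+112/14-.5,165+225/14-.5),(225+508/14-.5,165+183/14-.5)],10);print(q)
E
python3 plan.py 588,187,160,4.9
```

```text
[[655.6 198.9  15. ]
 [542.1 185.1  15. ]
 [601.9 192.8  20. ]] 114.29631813448971
6.942652165502171
from ends centre [602.9 192.5  15. ]
[[604.5 196.4  10. ]]
[[543.8 191.   10. ]
 [656.2 203.2  10. ]]
t 13.8 pos [424.5  -6.1 236.3] phi 91.2 down [ 0. -0. -1.] F [-0.   0.2 -0.2] g 0.994 j6 -0.31
turn 86.30 deg first, then tool cm [ 17.937 -17.844   7.63 ]
```

>>> apply_moves(targets=[[0,0,0,8.5],[0,0,0,8.5],[0,0,0,8.5],[0,0,0,8.5],[0,0,0,8.5],[0,0,0,8.5],[0,0,0,8.5],[0,0,0,8.5]])

```text
time_s: 14.6
eef_pos: [424.3, -6.1, 235.0]
ee_rot: [-0.001, 0.98, 0.198, -0.001]
force: [0.7, -0.5, 0.2]
grip_width: 0.992
```

>>> apply_moves(targets=[[0,0,0,8.5],[0,0,0,8.2],[0,0,0,0]])

```text
time_s: 14.9
eef_pos: [424.3, -6.1, 235.1]
ee_rot: [-0.0, 0.998, 0.056, -0.001]
force: [-0.1, 0.3, 0.2]
grip_width: 0.995
```

```bash
python3 plan.py 603,193.5,140,6.5 603,193.5,76,6.5
```

```text
t 14.9 pos [424.3  -6.1 235.1] phi 6.42 down [-0.003  0.001 -1.   ] F [-0.1  0.3  0.2] g 0.995 j6 1.17
turn -0.08 deg first, then tool cm [ 20.011 -17.811   9.514]
turn -0.00 deg first, then tool cm [0.  0.  6.4]
```

>>> apply_moves(targets=[[2.5,-2.2,0.5,0],[2.5,-2.2,1,0],[2.5,-2.2,1,0],[2.5,-2.2,1.5,0],[2.5,-2.2,1.5,0],[2.5,-2.2,1.5,0],[2.5,-2.2,1.5,0],[2.5,-2.4,1,0]])

```text
time_s: 15.7
eef_pos: [603.5, 194.1, 138.9]
ee_rot: [0.0, 0.998, 0.059, -0.002]
force: [0.1, -0.9, -0.1]
grip_width: 0.994
```

>>> apply_moves(targets=[[0,0,0,0],[0,0,0,0]])

```text
time_s: 15.9
eef_pos: [602.8, 193.4, 139.8]
ee_rot: [0.0, 0.998, 0.059, -0.001]
force: [0.0, -0.3, 0.6]
grip_width: 0.994
```

```bash
python3 plan.py 603,193.5,76,6.5; bash v.sh 11
```

```text
t 15.9 pos [602.8 193.4 139.8] phi 6.71 down [-0.003 -0.    -1.   ] F [ 0.  -0.3  0.6] g 0.994 j6 1.58
turn 0.21 deg first, then tool cm [ 1.700e-02 -4.000e-03  6.383e+00]
```

View pics/s1z.png

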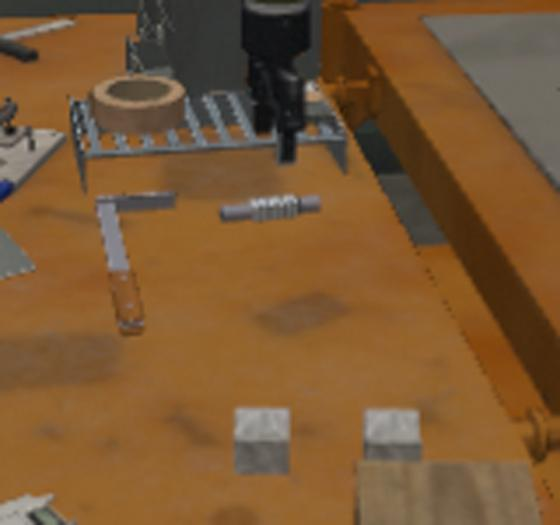

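>>> apply_moves(targets=[[0,0,2.5,0],[0,0,2,0],[0,0,1,0],[0,0,0.8,0],[0,0,0,0]])

```text
time_s: 16.5
eef_pos: [603.2, 193.0, 78.1]
ee_rot: [0.0, 0.998, 0.057, -0.0]
force: [-0.2, -0.1, -0.2]
grip_width: 0.992
```

>>> apply_moves(targets=[[0,0,0,0],[0,0,0,0],[0,0,0,0],[0,0,0,0],[0,0,0,0],[0,0,0,0],[0,0,0,0],[0,0,0,0]], grip=1, force=60)

```text
time_s: 17.3
eef_pos: [603.7, 193.3, 79.0]
ee_rot: [0.0, 0.998, 0.057, 0.0]
force: [-1.3, -0.8, 5.8]
grip_width: 0.216
```

>>> apply_moves(targets=[[0,0,-0.5,0],[0,0,-1.5,0],[0,0,-2.5,0],[0,0,-2.5,0],[0,0,-2.5,0],[0,0,-1,0],[0,0,0,0],[0,0,0,0]])

```text
time_s: 18.1
eef_pos: [603.0, 193.3, 182.4]
ee_rot: [0.0, 0.998, 0.057, -0.001]
force: [-0.4, -0.1, -2.8]
grip_width: 0.216
```

```bash
python3 plan.py 568.3,-283.8,180,-9.75; bash v.sh 12
```

```text
t 18.1 pos [603.  193.3 182.4] phi 6.5 down [-0.002 -0.    -1.   ] F [-0.4 -0.1 -2.8] g 0.216 j6 1.58
turn 16.25 deg first, then tool cm [ 4.663 47.604  0.235]
```

View pics/s1z.png

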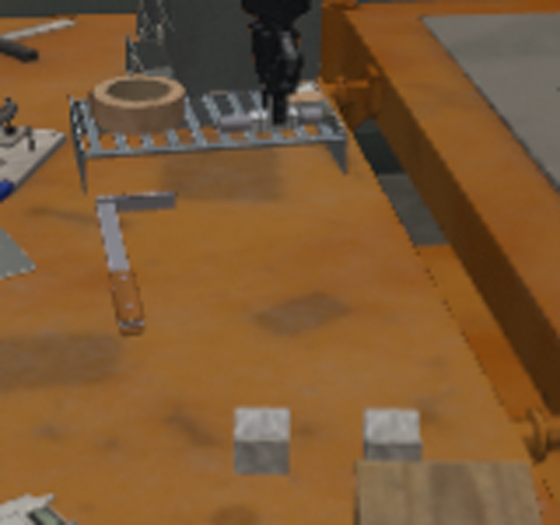

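>>> apply_moves(targets=[[0,0,0,5],[0,0,0,6],[0,0,0,5.2],[0.3,2,0,0],[0.4,3.5,0,0],[0.4,4,0,0],[0.4,4,0,0],[0.4,4,0,0]])

```text
time_s: 19.0
eef_pos: [592.0, 16.1, 182.4]
ee_rot: [-0.0, 0.996, -0.084, -0.001]
force: [0.3, -0.1, -2.3]
grip_width: 0.217
```

>>> apply_moves(targets=[[0.4,4,0,0],[0.4,4,0,0],[0.4,4,0,0],[0.4,4,0,0],[0.4,4,0,0],[0.4,4,0,0],[0.4,3,0,0],[0,2,0,0]])

```text
time_s: 19.8
eef_pos: [570.8, -275.0, 182.2]
ee_rot: [-0.0, 0.996, -0.085, -0.001]
force: [-0.0, 0.6, -2.0]
grip_width: 0.222
```

>>> apply_moves(targets=[[0.3,1,0,0],[0,0,0,0],[0,0,0,0]])

```text
time_s: 20.1
eef_pos: [572.9, -282.1, 183.2]
ee_rot: [-0.0, 0.996, -0.084, -0.0]
force: [0.9, 0.1, -1.9]
grip_width: 0.215
```

```bash
python3 plan.py 568.3,-283.8,130,-9.75
```

```text
t 20.1 pos [ 572.9 -282.1  183.2] phi -9.64 down [-0.     0.001 -1.   ] F [ 0.9  0.1 -1.9] g 0.215 j6 1.1
turn 0.11 deg first, then tool cm [-0.425  0.244  5.315]
```

Lower to a hover at z≈118 and check the gauge against the blocks.

>>> apply_moves(targets=[[-0.4,0.24,1,0],[0,0,2,0],[0,0,2,0],[0,0,1.3,0],[0,0,0,0],[0,0,0,0]])

```text
time_s: 20.7
eef_pos: [568.5, -284.9, 120.8]
ee_rot: [0.0, 0.996, -0.084, 0.0]
force: [-0.0, 0.5, -2.4]
grip_width: 0.214
```

```bash
python3 plan.py 568.3,-283.8,100,-9.75; python3 look.py 13 side top>/dev/null
python3 - <<'E'
from geo import *
a=cv2.imread('pics/top_13.png');b=cv2.imread('pics/side_13.png')
cv2.imwrite('pics/ga.png',cv2.resize(a[145:225,295:365],None,fx=7,fy=7,interpolation=2))
cv2.imwrite('pics/gb.png',cv2.resize(b[195:265,225:305],None,fx=8,fy=8,interpolation=2))
E
```

```text
t 20.7 pos [ 568.5 -284.9  120.8] phi -9.67 down [ 0. -0. -1.] F [-0.   0.5 -2.4] g 0.214 j6 1.09
turn 0.08 deg first, then tool cm [-0.038 -0.1    2.082]
```

View pics/ga.png

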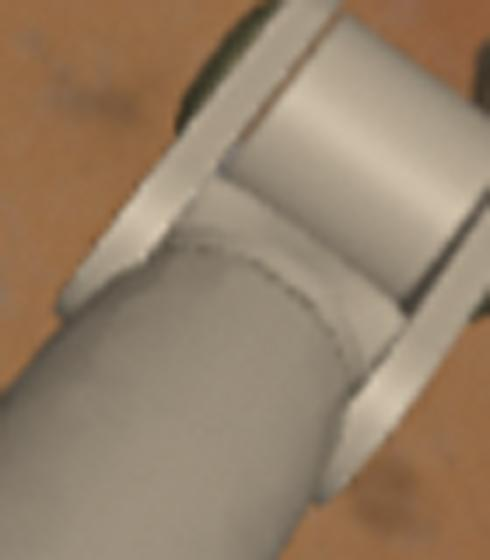

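View pics/gb.png

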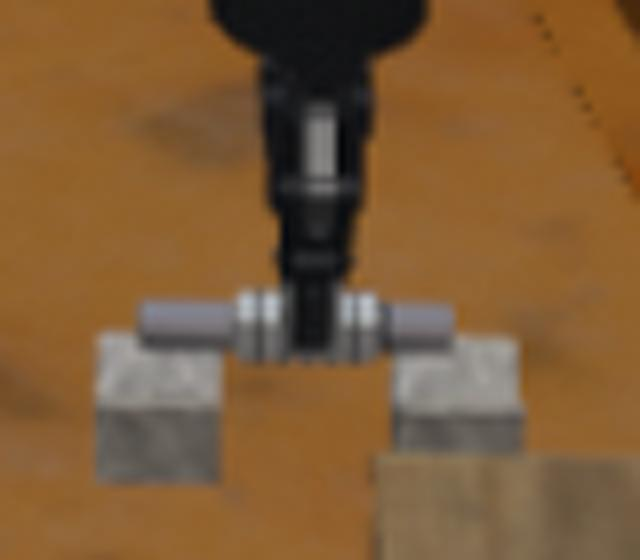

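>>> apply_moves(targets=[[0,-0.1,0.6,0],[0,0,0.6,0],[0,0,0.4,0],[0,0,0.3,0],[0,0,0.1,0],[0,0,0,0]])

```text
time_s: 21.4
eef_pos: [568.5, -284.1, 100.3]
ee_rot: [-0.0, 0.996, -0.085, -0.0]
force: [-0.4, 0.2, -2.5]
grip_width: 0.217
```

```bash
python3 plan.py 568.3,-283.8,99,-9.75; python3 look.py 14 side >/dev/null
python3 - <<'E'
from geo import *
b=cv2.imread('pics/side_14.png')
cv2.imwrite('pics/gb.png',cv2.resize(b[195:265,225:305],None,fx=8,fy=8,interpolation=2))
E
```

```text
t 21.4 pos [ 568.5 -284.1  100.3] phi -9.7 down [-0.  0. -1.] F [-0.4  0.2 -2.5] g 0.217 j6 1.09
turn 0.05 deg first, then tool cm [-0.02  -0.023  0.127]
```

View pics/gb.png

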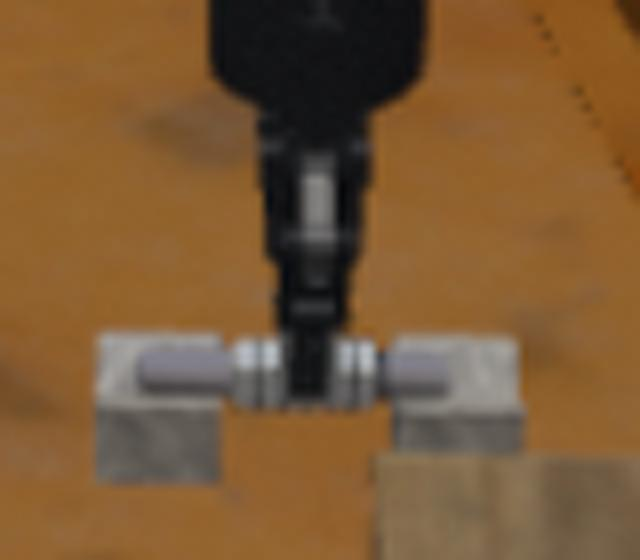

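>>> apply_moves(targets=[[0,0,0.06,0],[0,0,0.05,0],[0,0,0,0]])

```text
time_s: 21.75
eef_pos: [568.5, -284.2, 99.5]
ee_rot: [0.0, 0.996, -0.085, 0.0]
force: [-0.4, -0.5, -1.7]
grip_width: 0.218
```

>>> apply_moves(targets=[[0,0,0.05,0],[0,0,0,0]])

```text
time_s: 21.95
eef_pos: [568.6, -284.3, 99.2]
ee_rot: [0.0, 0.996, -0.085, 0.0]
force: [-0.1, 0.1, 1.2]
grip_width: 0.216
```

>>> apply_moves(targets=[[0,0,0,0],[0,0,0,0],[0,0,0,0],[0,0,0,0],[0,0,0,0],[0,0,0,0]], grip=4.5, force=20)

```text
time_s: 22.55
eef_pos: [568.5, -284.1, 98.8]
ee_rot: [-0.0, 0.996, -0.085, -0.0]
force: [0.5, -0.4, -0.1]
grip_width: 0.523
```

>>> apply_moves(targets=[[0,0,-0.5,0],[0,0,-1,0],[0,0,-2,0],[0,0,-3,0],[0,0,-4,0],[0,0,-4,0],[0,0,-3,0],[0,0,0,0]])

```text
time_s: 23.35
eef_pos: [569.2, -284.5, 279.7]
ee_rot: [0.003, 0.996, -0.084, 0.004]
force: [0.9, 1.2, -0.8]
grip_width: 0.526
```

>>> apply_moves(targets=[[-3,-3,0,0],[-4,-3,0,0],[-4,-3,0,0],[-4,-3,0,0],[-3,-3,0,0],[-3,-2,0,0],[0,0,0,0],[0,0,0,0]])

```text
time_s: 24.15
eef_pos: [390.0, -81.0, 274.1]
ee_rot: [0.0, 0.996, -0.084, 0.0]
force: [0.2, -0.4, -0.3]
grip_width: 0.52
```

```bash
python3 plan.py; python3 look.py 15 side top>/dev/null
python3 - <<'E'
from geo import *
a=cv2.imread('pics/top_15.png');b=cv2.imread('pics/side_15.png')
cv2.imwrite('pics/ga.png',cv2.resize(a[145:225,295:365],None,fx=7,fy=7,interpolation=2))
cv2.imwrite('pics/gb.png',cv2.resize(b[195:265,225:305],None,fx=8,fy=8,interpolation=2))
E
```

```text
t 24.15 pos [390.  -81.  274.1] phi -9.67 down [ 0.001 -0.001 -1.   ] F [ 0.2 -0.4 -0.3] g 0.52 j6 1.24
```

View pics/ga.png

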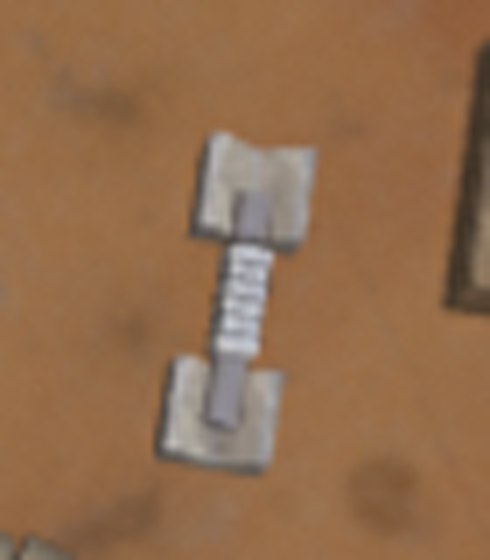

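View pics/gb.png

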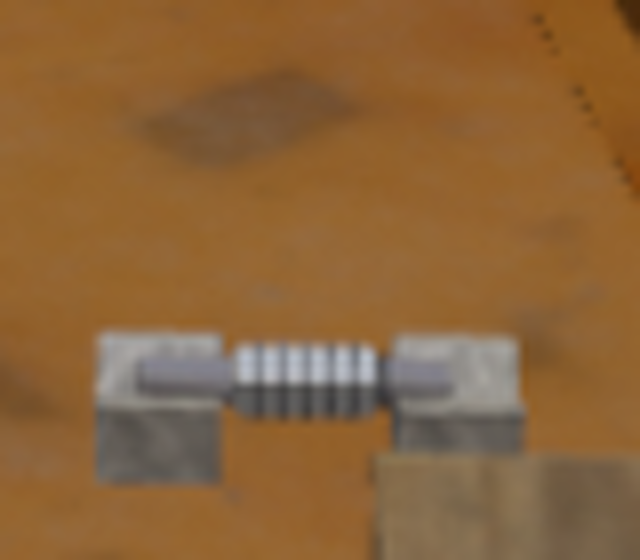

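View pics/top_15.png

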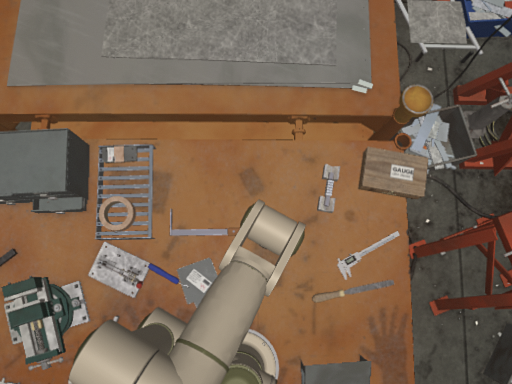

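Run:
```python
from geo import *
c=load('top');print(back(c,[(171.2,236.0),(171.5,210)],[20,20]).round(1))
from rig import ctrl; print(ctrl.finish_job())
```

```text
[[406.8 224.7  20. ]
 [491.3 227.   20. ]]
the job is handed in; nothing more can be done
None
```

The gauge is back in its V-blocks, the rake lies flat on the table clear of the shelf, and I handed the job in at about 24 s of the 72 s allowed. No verdict was reported.

**What I did:** I gripped the rake and slid it in along the empty lane. I moved it across behind the gauge, drew the gauge about 100 mm out in front of the shelf, and set the rake down. Then I picked the gauge up and laid it in the two vees.

**Last checks:**
- **Gauge:** both pictures show a cylindrical end in each vee, with the axis on the line between the blocks. The handle sits in the gap, about 2 mm off its middle along the vees. When I lowered it, the measured force changed from -2.5 N to +1.2 N just before release, which showed it was resting on the blocks.
- **Rake:** its hook measures at y of about 226 mm, roughly 60 mm in front of the shelf's front edge.
- **Other things:** the V-blocks, the gauge box, the tape roll and the bundle look unmoved in the pictures.

No check failed. The two cameras disagreed by about 4 mm sideways on where the gauge lay before I picked it up, but the closing jaws centre it, so it had no effect.

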